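# Bring a pressure gauge up to half scale on the test pump and shut it in

## Task

On the gauge test pump, push the arms of the four-armed star handle round clockwise with a fingertip until the pointer of the large dial has come up to the long half-scale mark, without running past it. Then shut the gauge in: push the ball-valve lever with a fingertip clockwise, a quarter turn, until it stands fully across its pipe, and leave the pointer on its mark. Push gently, do not grip anything, and do not disturb the loose parts and tools lying about.

Things in the scene. Friction and masses are not known exactly. Their poses are not given: they have to be found in the camera images.
- pump: gauge test pump, screwed down: cream box, 240 (x) x 460 (y) mm, steel top plate 85 mm above the bench. Origin on the bench; own axes: x to its back, box from y -220 to +240. On it, own (x, y) in mm: star handle (-30, -120), valve pivot (-60, 150), large gauge (65, 150), upright reference gauge (85, -5), radius 36, top 183 above the bench; oil cup (85, -185), radius 24, top 133
- star_hub (a point): centre of the star handle on its vertical spindle, at the height of the arms' centre line (165 mm above the bench); turns with the handle. Steel hub of 19 mm radius; four arms along its own +x, +y, -x and -y: bars 12 mm thick ending in black balls, 25 mm across, centred 100 mm from the spindle
- star (a joint): turn of the star handle, rad, growing clockwise seen from above. It stays where it is left and resists with about 0.35 N m. One rad of it moves the large gauge's pointer 0.75 rad clockwise
- gauge: large round steel gauge, 160 mm across, lying face up on the pump, its top 165 mm above the bench; white dial, black marks over 270 degrees. Origin at the centre of its back; its own +x points from the dial's centre to the half-scale mark (the longest, thickest mark, in the middle of the scale, facing the gap)
- needle_tip (a point): tip of the black pointer of the large gauge, 60 mm from the dial's centre
- needle (a joint): reading of the large gauge, rad of pointer turn clockwise from the bottom end of the scale: 0 at the first mark, 2.356 at the long half-scale mark, 4.712 at the last; small marks are 0.094 apart
- valve_pivot (a point): pivot of the ball-valve lever, 138 mm above the bench; its own x points along the lever. The valve's pipe runs under it along the pump's x axis
- valve_tip (a point): free end of the valve lever, 98 mm from the pivot. The lever's grey sleeve is 18 mm wide, runs from 22 to 98 mm from the pivot and lies 133 to 145 mm above the bench; the pump's top plate is 48 mm below it
- valve (a joint): turn of the valve lever, rad: 0 open, the lever along its pipe and pointing to the pump's front (-x of the pump); 1.571 shut against a stop, the lever across the pipe and pointing to the pump's +y side (clockwise seen from above). It stays where it is left and resists with about 0.25 N m
- adaptor: loose brass adaptor, 26 mm diameter, 30 mm tall, standing on the pump's top plate between star handle and valve. Origin under its middle
- spanner: loose spanner lying on the bench near the pump's +y end
- driver: loose screwdriver lying on the bench beside the pump's -y end
- tape: loose white roll of thread tape, 52 mm diameter, 14 mm tall, lying flat on the bench beyond the pump's +y end
- spare_gauge: loose small gauge, 65 mm diameter, lying face up on the bench near the pump's -y end; not connected to anything
- oil: loose white oil bottle, 56 mm diameter, 130 mm tall, standing at the left front of the bench, near the robot's base

How it is judged:
On the way, in this order (a step that is already met when the one before it is completed fails the run):
1. the pointer of the large gauge stands at half scale, at rest, with the valve still open (value of joint needle between 2.256 and 2.456 rad and velocity of joint star below 0.03 rad/s and value of joint valve below 0.4 rad), for 0.3 s.
2. the valve lever stands fully across its pipe (value of joint valve above 1.45 rad), for 0.2 s.
At the end, for the whole second after the job is handed in: The pointer of the large gauge is within 0.1 rad (about one small division) of the half-scale mark, the valve lever is within 0.12 rad (7 degrees) of fully across its pipe, and both are at rest (value of joint needle between 2.256 and 2.456 rad and value of joint valve above 1.45 rad and velocity of joint each of star, valve below 0.03 rad/s); the robot touches nothing.
It fails at once if the pointer ran more than 0.14 rad (one and a half small divisions) past half scale (value of joint needle above 2.496 rad).
It fails at once if the valve was being shut before the pointer had come up to half scale (value of joint valve above 0.5 rad and value of joint needle below 2.216 rad).
It fails at once if the fingers gripped or forced a part of the pump (more than 35 N) (contact force between pump and the fingers above 35 N).
It fails at once if the robot pressed on the large gauge (more than 15 N) (contact force between gauge and the fingers above 15 N or contact force between gauge and the arm above 15 N).
It fails at once if a loose part or tool was moved more than 20 mm or lifted (distance of any of adaptor, spanner, driver, tape, spare_gauge, oil from where it was at the start of the episode above 0.02 m).
It also fails if it takes over 59 s, if anything falls off the work surface, if the arm or the gripper's body presses on something with over 40 N, if the wrist force passes 120 N, or if a joint passes its speed limit or range.

## Robot

A 7-joint arm with a two-finger parallel gripper is mounted at the origin on the work surface. World frame = base frame: x ahead of the robot, y to its left, z up, the work surface at z = 0. Lengths are in m, angles in rad, forces in N, time in s.
With the tool pointing down it reaches from about 0.425 to 0.825 m from the base axis. Payload 3.6 kg.
Tool frame: the origin (TCP) lies on the centre line of the jaws, within the pads' length; the fingertips stand arm.finger_overhang ahead of it and the grasp point (between the pads) lies 2 mm behind it (arm.finger_overhang is the distance from the TCP to the fingertips, in m); z points along the fingers, y is the line along which they close (so a half turn about z gives the same grasp; the last joint's range is limited). The gripper opens to 85 mm and grips with 20 to 120 N. Pads are 22 mm wide; open, the fingers measure 114 mm over their backs; the gripper's body (76 mm by 85 mm) begins 54 mm behind the grasp point. The pads swing forward as they close: fully open they stand 13 mm farther back than shut.
Start: joints at [-1.371, 0.615, -0.013, 1.423, 0.008, 1.103, -0.04], TCP at [0.145, 0.633, 0.248] pointing down, gripper open.
Joint ranges: [-3.12, 3.12], [-0.3, 2.06], [-1.34, 1.32], [0.26, 2.42], [-1.36, 4.5], [0.01, 1.98], [-2.84, 2.84]. Speed limits (rad/s): [2.79, 2.79, 3.14, 3.14, 3.14, 3.14, 3.14].

## Interface

Orientations are given as a unit quaternion [w, x, y, z].
In Python, from rig import arm gives the robot as it stands. The module is installed in compiled form; this text tells all that it offers.
- The arm moves only by the tool drive_tool, never from a script. Its argument "steps" is one flat list of numbers, 6 for each row, row after row: the shift along the tool's x, y, z in units of 30 mm (1.0 is 30 mm), then the turn, a rotation vector about the tool's x, y, z in units of 0.12 rad (1.0 is 0.12 rad). A call has 1 to 5 rows; each row shifts and turns the commanded pose from where the row before left it, along the tool's axes as they then stand; what a row does not reach is not made up. A row lasts 1/10 s, in which the tool goes at most 50 mm and 8.59 degrees, less where a joint would pass 70% of its speed; a pose out of reach is approached as far as the arm can. A call with a number of a shift or a turn outside -1 to 1 is refused whole. A call with a gripper value outside its range is refused whole. "hand" is the closure, from -1 (fully open) to 1 (shut), set as the call begins (left out, the last holds). The fingers move at their own pace and stop on an object; "force" is the grip in N (left out, the last holds). Time passes only in rows, so rows that do not move let the fingers close. It gives the time, the measured TCP pose, the force, the opening and the grip force at its end, in the units of the state.
- arm.get_state(): the state, without advancing time (a new reading comes with each control period).
- arm.snapshot(name): name is "scene" or "top" or "wrist"; returns a dict with "img" (480x640x3 uint8, red, green, blue), "mtx" (3x3 intrinsics, pixels), "R" (3x3) and "t" (3): a world point X has camera coordinates R X + t. Camera axes: x right, y down, z forward; pixel columns grow to the right and rows downward; lengths in m; the calibration is good to about 2 mm. A picture is of the moment at which its call begins. There is no depth.
- arm.sign_off(): hands the job in; it is judged then, once.
Trained networks look in the newest picture that a camera, given by its name, has taken for a name from the list of things; names that differ only in an ending like _2 or _b are one class to them, and where a whole thing is asked for, a point or a joint stands for the part that bears it (a point fixed in the world has none). Each returns a list of dicts, best first, with "score" (0 to 1); they miss things now and then, are a little off and sometimes report something else, mostly with a low value. They report only what shows in the picture. A call takes as long as a camera call.
- arm.recognise(camera, query): "position" ([column, row] in pixels, amid what is visible of it).
- arm.masks_of(camera, query): "pixels" (480x640 bool, what is visible of it) and "position" ([column, row] in pixels, amid what is visible of it).
The state is a dict: "clock": time; "qpos": joint angles; "qvel": joint speeds; "effort": joint torques, N m; "tcp_pos": TCP position; "tcp_rot": TCP orientation; "force": force on the tool from outside, world axes, zero at the start; "moment": the same for the moment, N m; "finger_gap": opening from 0.0 (shut) to 1.0 (fully open); "gripper_force": force on a finger pad.
Only numpy, scipy, OpenCV 4.12 (cv2) and the standard library are available. Lean on these libraries where they do the work, as an engineer would, in place of code of your own. Each camera call takes 0.05 s, during which the arm holds its last target. There are 200 camera calls.

## Working session

There is one attempt and no reset: what is moved stays moved. The work goes in short steps, Python scripts to look and compute and a tool call to move; the robot and the scene stay as the last step left them, time stands still between calls to the robot, and variables do not carry over. Pictures are saved under pics/ and viewed, at most 11 in all, crops included, and the job is handed in when it is done.

Besides the shell and the picture viewer there is one more tool, called as name(argument=value, ...) on one line, values as JSON. drive_tool: Moves the arm, as the interface text tells. Its arguments: {"type":"object","properties":{"steps":{"type":"array","items":{"type":"number","minimum":-1,"maximum":1}},"hand":{"type":"number"},"force":{"type":"number"}},"required":["steps"]}

```bash
mkdir -p pics
cat > h.py <<'E'
from rig import arm
import numpy as np, cv2
def snap(c,n=None):
    s=arm.snapshot(c)
    if n: cv2.imwrite(f'pics/{n}.png',s['img'][:,:,::-1])
    return s
def ray(s,p):
    R,t=np.array(s['R']),np.array(s['t']); C=-R.T@t
    d=R.T@np.linalg.inv(s['mtx'])@np.array([p[0],p[1],1.]); return C,d
def atz(s,p,z):
    C,d=ray(s,p); return C+d*(z-C[2])/d[2]
def tri(a,b):
    A=np.zeros((3,3));v=np.zeros(3);
    for C,d in (a,b):
        d=d/np.linalg.norm(d);P=np.eye(3)-np.outer(d,d);A+=P;v+=P@C
    return np.linalg.solve(A,v)
def proj(s,X):
    c=np.array(s['R'])@X+np.array(s['t']); q=s['mtx']@c; return q[:2]/q[2]
E
python3 - <<'E'
from h import *
np.set_printoptions(precision=3,suppress=True)
st=arm.get_state(); print(st, arm.finger_overhang)
S={c:snap(c,c+'0') for c in('scene','top')}
H=dict(pump=.085,star_hub=.165,gauge=.165,needle_tip=.16,valve_pivot=.138,valve_tip=.138,adaptor=.115,spanner=0,driver=0,tape=.014,spare_gauge=.02,oil=.13)
for q,z in H.items():
    r={}
    for c in S:
        L=arm.recognise(c,q)[:2]
        for l in L: print(q,c,round(l['score'],2),np.array(l['position']),atz(S[c],l['position'],z))
        if L: r[c]=ray(S[c],L[0]['position'])
    if len(r)==2: print('   tri',tri(r['scene'],r['top']))
E
```

```text
{'clock': 0.0, 'qpos': array([-1.371,  0.616, -0.013,  1.425,  0.008,  1.103, -0.04 ]), 'qvel': array([ 0.001,  0.   ,  0.   ,  0.001, -0.001,  0.   ,  0.001]), 'effort': array([ -0.   , -46.921,   0.259, -17.104,   0.01 ,   0.01 ,   0.   ]), 'tcp_pos': array([0.145, 0.633, 0.247]), 'tcp_rot': array([-0.   ,  0.113,  0.994, -0.001]), 'force': array([ 0.326, -0.148, -0.007]), 'moment': array([ 0.011,  0.035, -0.035]), 'gripper_force': 0.0, 'finger_gap': 1.0018964321962938} 0.017
pump scene 0.61 [281.8 264.1] [ 0.655 -0.011  0.085]
pump top 0.59 [349.5 183. ] [ 0.626 -0.049  0.085]
   tri [ 0.634 -0.046  0.048]
star_hub scene 0.66 [261.  213.5] [ 0.622 -0.13   0.165]
gauge scene 0.72 [300.4 290.5] [0.729 0.143 0.165]
gauge top 0.82 [266.9 133. ] [0.71  0.125 0.165]
   tri [0.718 0.129 0.146]
needle_tip scene 0.62 [301.2 287.5] [0.719 0.134 0.16 ]
valve_pivot scene 0.68 [351.3 260.7] [0.555 0.138 0.138]
valve_pivot top 0.71 [262.4 215.8] [0.539 0.134 0.138]
   tri [0.544 0.133 0.127]
valve_tip scene 0.62 [350.7 259.6] [0.553 0.134 0.138]
valve_tip top 0.89 [259.3 212.3] [0.546 0.141 0.1
[... 206 characters left out ...]
02.8 188.6] [0.641 0.304 0.   ]
   tri [0.641 0.301 0.004]
driver scene 0.69 [243.8 213.2] [ 0.541 -0.333  0.   ]
driver top 0.98 [463.7 224.2] [ 0.551 -0.323  0.   ]
   tri [ 0.549 -0.32   0.011]
tape scene 0.64 [433.9 345. ] [0.522 0.392 0.014]
tape scene 0.55 [280.3 263.6] [ 0.612 -0.071  0.014]
tape top 0.77 [175.9 243.3] [0.503 0.356 0.014]
   tri [ 0.504  0.375 -0.02 ]
spare_gauge scene 0.65 [236.5 196.9] [ 0.522 -0.395  0.02 ]
spare_gauge top 0.63 [163.7 240. ] [0.509 0.383 0.02 ]
spare_gauge top 0.61 [508.6 239.1] [ 0.511 -0.418  0.02 ]
   tri [0.613 0.125 0.4  ]
oil scene 0.74 [476.1 285.7] [0.391 0.395 0.13 ]
oil top 0.62 [162.3 325.9] [0.314 0.33  0.13 ]
   tri [0.312 0.364 0.046]
```

Run:
```python
import cv2
a=cv2.imread('pics/top0.png')[80:300,140:540]
cv2.imwrite('pics/top0c.png',cv2.resize(a,(800,440),interpolation=cv2.INTER_CUBIC))
```

```text
(no output)
```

View pics/top0c.png

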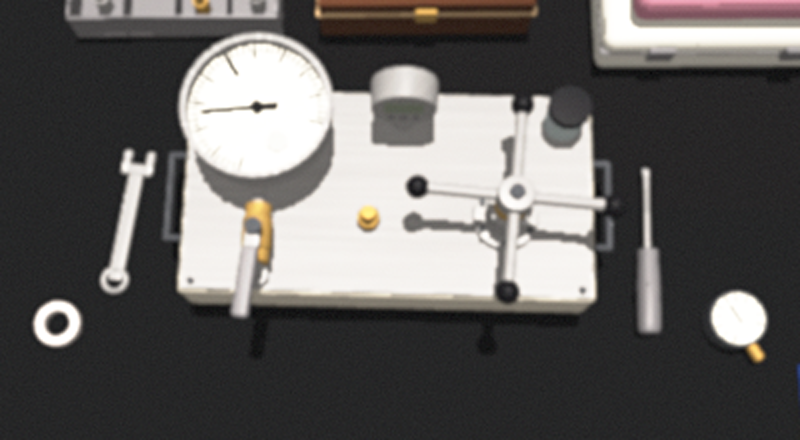

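View pics/scene0.png

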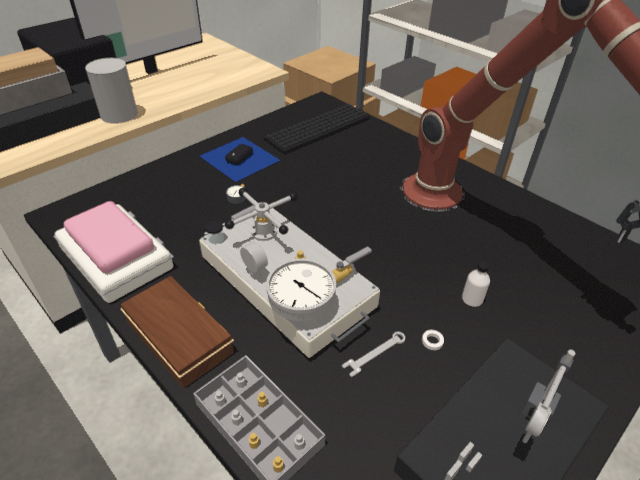

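The top view shows the star hub at crop (517,192), with balls at (523,103), (417,186), (507,291) and (613,205). The dial centre is at (257,106), the needle points left to (205,111), and the half mark is up-left at (230,62). The lever points to the front, and the adaptor is at (369,217). The scene view agrees with this.

Run:
```python
from h import *
np.set_printoptions(precision=3,suppress=True)
s=snap('top')
f=lambda x,y,z:atz(s,(x/2+140,y/2+80),z)
hub=f(517,192,.18)
print('hub',hub)
for b in[(523,103),(417,186),(507,291),(613,205)]:
    p=f(*b,.165); print('ball',p,np.linalg.norm(p[:2]-hub[:2]),np.degrees(np.arctan2(*(p-hub)[[1,0]])))
g=f(257,106,.162);print('gauge',g)
for b in[(205,111),(225,52),(237,75)]:
    p=f(*b,.16);print(p,np.linalg.norm((p-g)[:2]),np.degrees(np.arctan2(*(p-g)[[1,0]])))
print('lever',f(253,226,.145),f(239,312,.14),'adaptor',f(369,213,.115))
print('corners',f(185,291,.085),f(595,299,.085))
```

```text
hub [ 0.61  -0.143  0.18 ]
ball [ 0.712 -0.155  0.165] 0.10252813574958786 -6.462858070336806
ball [ 0.622 -0.044  0.165] 0.09996568680543241 83.2162677047162
ball [ 0.512 -0.133  0.165] 0.0986197097373666 173.8447149612262
ball [ 0.601 -0.242  0.165] 0.09944822407140295 -95.16821644554818
gauge [0.711 0.123 0.162]
[0.707 0.178 0.16 ] 0.05507976077213458 94.63083003875347
[0.774 0.159 0.16 ] 0.07212248834579997 30.04512284670508
[0.747 0.145 0.16 ] 0.04246751511671011 31.95179112921897
lever [0.586 0.126 0.145] [0.496 0.138 0.14 ] adaptor [0.609 0.006 0.115]
corners [0.53  0.208 0.085] [ 0.521 -0.24   0.085]
```

drive_tool(steps=[-1,-1,0,0,0,0,-1,-1,0,0,0,0,-1,-1,0,0,0,0,-1,-1,0,0,0,0,-1,-1,0,0,0,0], hand=1)

```text
clock: 1.85
tcp_pos: [0.2589, 0.4523, 0.2485]
tcp_rot: [0.0, 0.113, 0.994, 0.0]
force: [1.1, 1.1, -1.3]
finger_gap: 0.144
gripper_force: 0.0
```

drive_tool(steps=[-0.75,-1,0,0,0,0,-0.75,-1,0,0,0,0,-0.75,-1,0,0,0,0,-0.75,-1,0,0,0,0,-0.75,-1,0,0,0,0])

```text
clock: 2.35
tcp_pos: [0.3348, 0.281, 0.2486]
tcp_rot: [0.0, 0.113, 0.994, 0.0]
force: [0.7, 0.1, 0.0]
finger_gap: 0.0
gripper_force: 0.0
```

drive_tool(steps=[-0.75,-1,0,0,0,0,-0.75,-1,0,0,0,0,-0.75,-1,0,0,0,0,-0.75,-1,0,0,0,0,-0.75,-1,0,0,0,0])

```text
clock: 2.85
tcp_pos: [0.4109, 0.1096, 0.2487]
tcp_rot: [0.0, 0.113, 0.994, 0.0]
force: [0.2, -0.1, -0.6]
finger_gap: 0.008
gripper_force: 0.0
```

Run:
```python
from h import *
np.set_printoptions(precision=3,suppress=True)
s=snap('wrist','w1'); print(arm.get_state()['tcp_pos'])
print(-np.array(s['R']).T@s['t'],s['R'])
for n,X in dict(gauge=[.711,.123,.162],hub=[.61,-.143,.18]).items(): print(n,proj(s,np.array(X)))
```

```text
[0.414 0.103 0.249]
[0.339 0.125 0.374] [[ 0.224  0.975  0.   ]
 [ 0.932 -0.214  0.293]
 [ 0.285 -0.065 -0.956]]
gauge [407.785 564.307]
hub [ 65.69  557.403]
```

View pics/w1.png

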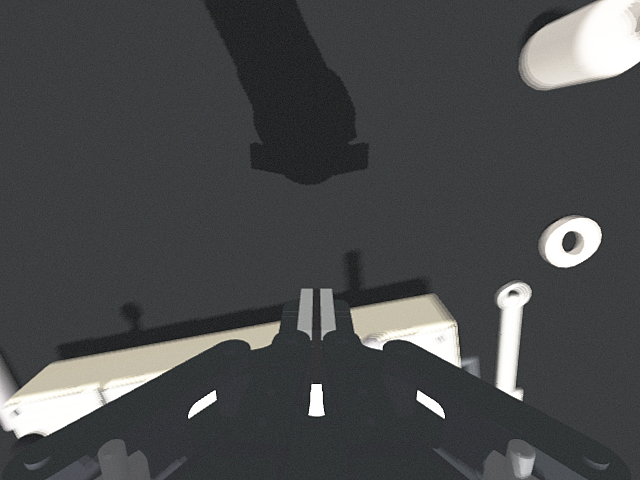

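The wrist view shows only the bench and the pump's front edge. The camera sits on the base side of the tool, so it can't see the gauge from this pose. I'll go on to the push start with the fixed cameras.

drive_tool(steps=[-0.76,-0.98,0,0,0,0,-0.76,-0.98,0,0,0,0,-0.76,-0.98,0,0,0,0,-0.76,-0.98,0,0,0,0,-0.76,-0.98,0,0,0,0])

```text
clock: 3.4
tcp_pos: [0.4891, -0.0589, 0.2486]
tcp_rot: [0.0, 0.112, 0.994, 0.0]
force: [0.9, -0.0, -0.6]
finger_gap: 0.002
gripper_force: 0.0
```

drive_tool(steps=[-0.76,-0.98,0,0,0,0,-0.76,-0.98,0,0,0,0,-0.76,-0.98,0,0,0,0,0,0,0,0,0,-1,0,0,0,0,0,0])

```text
clock: 3.9
tcp_pos: [0.5354, -0.1602, 0.2481]
tcp_rot: [-0.0, 0.054, 0.999, 0.0]
force: [0.6, 0.7, -0.3]
finger_gap: 0.001
gripper_force: 0.0
```

Run:
```python
from h import *
st=arm.get_state(); print(st['tcp_pos'],st['tcp_rot'],st['force'],st['qpos'])
s=snap('top','t2'); a=s['img'][80:300,140:540,::-1]
cv2.imwrite('pics/t2c.png',cv2.resize(a,(800,440),interpolation=cv2.INTER_CUBIC))
```

```text
[ 0.53544561 -0.16016789  0.2481324 ] [-8.51510118e-05  5.39906855e-02  9.98541435e-01  1.77033957e-05] [ 0.6202543   0.70002979 -0.27550362] [ 0.14779332  0.4751403   0.15730016  1.69685613 -0.08659169  0.9765484
  1.79924979]
```

View pics/t2c.png

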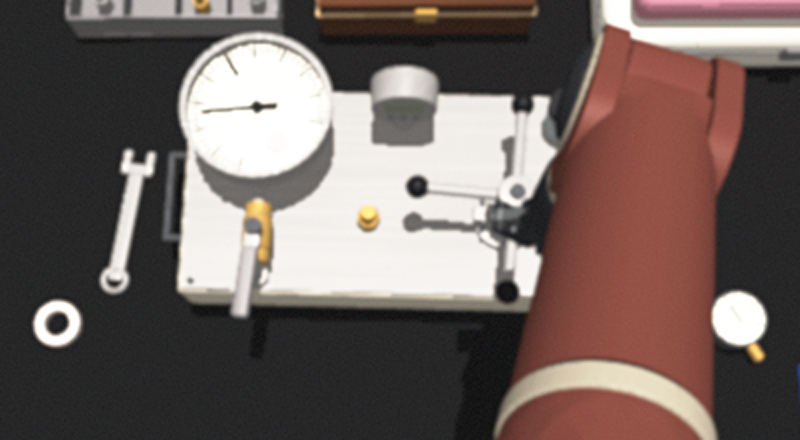

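The needle still points left, and the forearm covers the pump's -y end. The finger is just off the front arm, at crop (530,215). I'll back off slightly and descend.

drive_tool(steps=[-0.1,-0.3,0,0,0,0,0,0,0.9,0,0,0,0,0,0.9,0,0,0,0,0,0.9,0,0,0,0,0,0,0,0,0])

```text
clock: 4.45
tcp_pos: [0.535, -0.167, 0.1642]
tcp_rot: [-0.004, 0.053, 0.999, 0.001]
force: [-0.2, -0.2, -1.1]
finger_gap: -0.005
gripper_force: 0.0
```

drive_tool(steps=[0,0.15,0,0,0,0,0,0.15,0,0,0,0,0,0.15,0,0,0,0,0,0,0,0,0,0])

```text
clock: 4.85
tcp_pos: [0.5397, -0.1545, 0.1687]
tcp_rot: [0.001, 0.052, 0.999, -0.0]
force: [-0.1, -0.6, -0.1]
finger_gap: 0.003
gripper_force: 0.0
```

drive_tool(steps=[0.034,0.137,0,0,0,0.5,0.034,0.137,0,0,0,0.5,0.034,0.137,0,0,0,0.5,0.034,0.137,0,0,0,0.5,0.034,0.137,0,0,0,0.5])

```text
clock: 5.35
tcp_pos: [0.5378, -0.1376, 0.1684]
tcp_rot: [0.001, 0.204, 0.979, -0.002]
force: [-2.1, -5.9, 1.8]
finger_gap: -0.003
gripper_force: 3.0
```

```bash
cat >> h.py <<'E'
hub=np.array([.610,-.143]); gc=np.array([.711,.123])
def rel():
    st=arm.get_state(); w,x,y,z=st['tcp_rot']
    u=np.array([x*x-y*y+w*w-z*z,2*(x*y+w*z)]);v=np.array([u[1],-u[0]])
    p=st['tcp_pos'][:2]-hub
    print('yaw',np.degrees(np.arctan2(u[1],u[0])),'r',p@u,'lat',p@v,'z',st['tcp_pos'][2],'F',st['force']@[u[0],u[1],0],st['force']@[v[0],v[1],0],st['force'][2],'clk',st['clock'])
def needle(s):
    # dark pointer direction: darkness sampled along radii 25..52 mm in dial plane
    g=255-cv2.cvtColor(s['img'],cv2.COLOR_RGB2GRAY).astype(np.float32)
    def prof(r0,r1):
        A=np.radians(np.arange(0,360,.5));out=0
        for r in np.linspace(r0,r1,15):
            P=np.array([proj(s,np.array([gc[0]+r*np.cos(a),gc[1]+r*np.sin(a),.16])) for a in A],np.float32)
            out=out+cv2.remap(g,P[:,0].copy(),P[:,1].copy(),cv2.INTER_LINEAR).ravel()
        return out/15
    def pk(q,lim=None):
        A=np.arange(0,360,.5); q=q-np.median(q)
        k=np.argmax(q); i=np.arange(k-12,k+13)%720; w=np.clip(q[i],0,None); d=((A[i]-A[k]+180)%360)-180
        return (A[k]+(w*d).sum()/w.sum())%360, q[k]
    return pk(prof(.022,.042)), pk(prof(.057,.068))
E
python3 - <<'E'
from h import *
rel()
for c in('top','scene'):
    s=snap(c,c+'3'); print(c,needle(s))
E
```

```text
yaw 156.45178425647188 r 0.06831488581164269 lat -0.023861251930399865 z 0.16843483122903832 F -0.42901209851756705 -6.199425786477794 1.7647936745733122 clk 5.35
top ((np.float64(84.47672088115257), np.float32(116.998695)), (np.float64(30.959554149882184), np.float32(91.17562)))
scene ((np.float64(79.92021492301544), np.float32(148.69543)), (np.float64(33.79762086590481), np.float32(171.55836)))
```

drive_tool(steps=[0.034,0.137,0,0,0,0.5,0.034,0.137,0,0,0,0.5,0.034,0.137,0,0,0,0.5,0.034,0.137,0,0,0,0.5,0.034,0.137,0,0,0,0.5])

```text
clock: 5.95
tcp_pos: [0.5429, -0.116, 0.1682]
tcp_rot: [-0.0, 0.347, 0.938, -0.002]
force: [-4.6, -4.7, 5.3]
finger_gap: -0.0
gripper_force: 3.1
```

drive_tool(steps=[0.034,0.137,0,0,0,0.5,0.034,0.137,0,0,0,0.5,0.034,0.137,0,0,0,0.5,0.034,0.137,0,0,0,0.5,0.034,0.137,0,0,0,0.5])

```text
clock: 6.45
tcp_pos: [0.5538, -0.0974, 0.1679]
tcp_rot: [-0.002, 0.483, 0.875, -0.001]
force: [-4.9, -2.7, 4.6]
finger_gap: -0.002
gripper_force: 3.1
```

Run:
```python
from h import *
rel()
ims=[]
H=[]
for c in('top','scene'):
    s=snap(c,c+'4'); print(c,needle(s))
    # rectify the dial plane: x ahead up, y left ; 2px/mm, 200 mm square
    q=np.float32([proj(s,np.array([gc[0]+a,gc[1]+b,.16])) for a,b in((.1,.1),(.1,-.1),(-.1,-.1),(-.1,.1))])
    M=cv2.getPerspectiveTransform(q,np.float32([[0,0],[399,0],[399,399],[0,399]]))
    ims.append(cv2.warpPerspective(s['img'],M,(400,400),flags=cv2.INTER_CUBIC)[:,:,::-1])
cv2.imwrite('pics/d4.png',np.hstack(ims))
```

```text
yaw 122.20069905038311 r 0.06848914604547922 lat -0.023247712700108513 z 0.16789260088857547 F 0.3865656464081282 -5.592958671663501 4.55169306404111 clk 6.45
top ((np.float64(58.783610742980635), np.float32(80.48874)), (np.float64(30.971947172560093), np.float32(84.3915)))
scene ((np.float64(58.29438946488482), np.float32(167.60693)), (np.float64(33.79745813714191), np.float32(170.35532)))
```

View pics/d4.png

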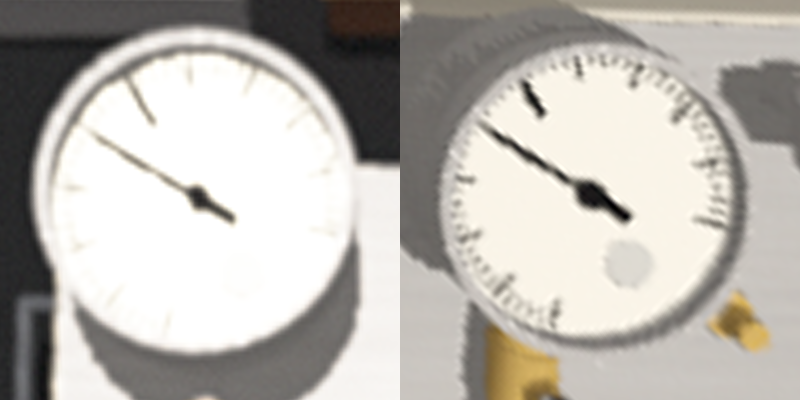

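In both rectified dials the needle is at about 58° and the long mark at about 31° from ahead. That leaves about 27° on the dial, or about 36° of star.

drive_tool(steps=[0.034,0.137,0,0,0,0.5,0.034,0.137,0,0,0,0.5,0.034,0.137,0,0,0,0.5,0.034,0.137,0,0,0,0.5,0.034,0.137,0,0,0,0.5])

```text
clock: 7.05
tcp_pos: [0.57, -0.0827, 0.1674]
tcp_rot: [-0.002, 0.608, 0.794, -0.001]
force: [-6.2, -1.3, 5.0]
finger_gap: -0.006
gripper_force: 3.1
```

drive_tool(steps=[0.034,0.137,0,0,0,0.5,0.034,0.137,0,0,0,0.5,0,0,0,0,0,0])

```text
clock: 7.35
tcp_pos: [0.5786, -0.078, 0.1672]
tcp_rot: [-0.002, 0.653, 0.757, -0.0]
force: [-4.0, 0.1, 2.7]
finger_gap: -0.001
gripper_force: 2.2
```

```bash
cat >> h.py <<'E'
def dials(n):
    ims=[]
    for c in('top','scene'):
        s=snap(c,c+n); print(c,needle(s))
        q=np.float32([proj(s,np.array([gc[0]+a,gc[1]+b,.16])) for a,b in((.1,.1),(.1,-.1),(-.1,-.1),(-.1,.1))])
        M=cv2.getPerspectiveTransform(q,np.float32([[0,0],[399,0],[399,399],[0,399]]))
        ims.append(cv2.warpPerspective(s['img'],M,(400,400),flags=cv2.INTER_CUBIC)[:,:,::-1])
    cv2.imwrite(f'pics/d{n}.png',np.hstack(ims))
E
python3 - <<'E'
from h import *
rel(); dials('5')
E
```

```text
yaw 98.40656159521932 r 0.06892534093994623 lat -0.02157431129824128 z 0.1671731954405676 F 0.6987416247512067 -3.909260982811998 2.712239148439963 clk 7.35
top ((np.float64(40.0521686226576), np.float32(58.73418)), (np.float64(31.126513171393988), np.float32(80.802414)))
scene ((np.float64(42.913104835502494), np.float32(177.84326)), (np.float64(34.02793512204158), np.float32(170.23181)))
```

View pics/d5.png

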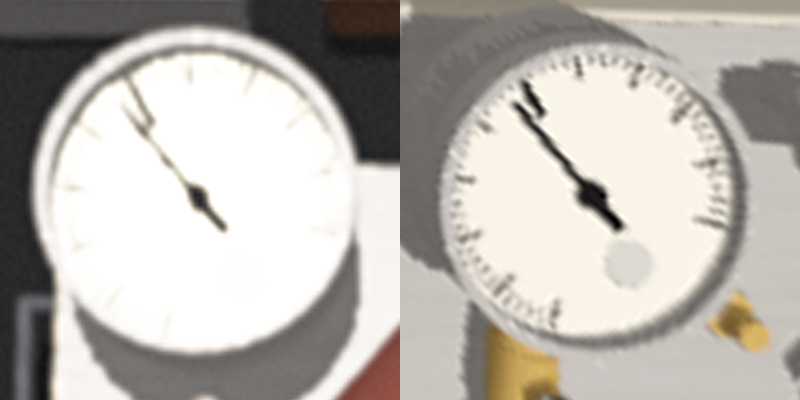

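The needle is about 8.5° short of the long mark in both views. I'll take a smaller step now.

drive_tool(steps=[0.017,0.069,0,0,0,0.25,0.017,0.069,0,0,0,0.25,0.017,0.069,0,0,0,0.25,0.017,0.069,0,0,0,0.25,0,0,0,0,0,0])

```text
clock: 7.95
tcp_pos: [0.5871, -0.0746, 0.1671]
tcp_rot: [-0.002, 0.698, 0.716, 0.0]
force: [-5.4, 1.3, 3.8]
finger_gap: -0.0
gripper_force: 2.4
```

Run:
```python
from h import *
rel(); dials('6')
```

```text
yaw 91.53016442337447 r 0.06897541345010992 lat -0.02109391998303579 z 0.16711127942650889 F 1.4614319615820504 -5.364258303627326 3.769054331787458 clk 7.95
top ((np.float64(34.731189776573316), np.float32(52.9625)), (np.float64(31.95729631117193), np.float32(101.57272)))
scene ((np.float64(38.355092526121645), np.float32(167.19083)), (np.float64(34.832914420661346), np.float32(179.56331)))
```

View pics/d6.png

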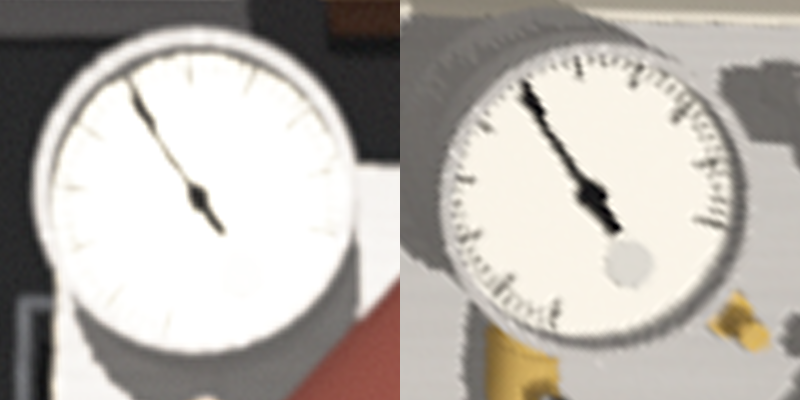

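About 3.6° of needle remains, so about 0.075 rad of star.

drive_tool(steps=[0.013,0.055,0,0,0,0.2,0.013,0.055,0,0,0,0.2,0.013,0.055,0,0,0,0.2,0,0,0,0,0,0,0,0,0,0,0,0])

```text
clock: 8.55
tcp_pos: [0.5922, -0.0731, 0.167]
tcp_rot: [-0.001, 0.723, 0.691, 0.0]
force: [-5.7, 1.2, 3.8]
finger_gap: 0.004
gripper_force: 2.3
```

Run:
```python
from h import *
rel(); dials('7')
```

```text
yaw 87.42866618212648 r 0.06900878761702912 lat -0.020898096503098287 z 0.1670214203213038 F 0.905427674710025 -5.747123512328756 3.838691650541674 clk 8.55
top ((np.float64(31.937348089041745), np.float32(54.04297)), (np.float64(30.983249467388106), np.float32(79.54805)))
scene ((np.float64(35.4535097291665), np.float32(171.42027)), (np.float64(33.73761742744305), np.float32(178.1198)))
```

The needle is now within 1–2° of the mark. I'll retreat from the arm, lift, and go over to the valve.

drive_tool(steps=[0,-0.6,0,0,0,0,0,-0.6,0,0,0,0,0,0,-0.9,0,0,0,0,0,-0.9,0,0,0,0,0,-0.9,0,0,0])

```text
clock: 9.15
tcp_pos: [0.5585, -0.0729, 0.2495]
tcp_rot: [0.002, 0.723, 0.691, 0.001]
force: [1.0, 0.0, -0.0]
finger_gap: 0.0
gripper_force: 0.0
```

drive_tool(steps=[0.93,-0.25,0,0,0,0,0.93,-0.25,0,0,0,0,0.93,-0.25,0,0,0,0,0.93,-0.25,0,0,0,0,0.93,-0.25,0,0,0,0])

```text
clock: 9.65
tcp_pos: [0.5274, 0.0698, 0.2487]
tcp_rot: [0.002, 0.723, 0.691, 0.002]
force: [-0.0, 0.3, 0.5]
finger_gap: 0.0
gripper_force: 0.0
```

drive_tool(steps=[0.93,-0.25,0,0,0,0,0,0,0,0,0,-1,0,0,0,0,0,-1,0,0,0,0,0,-1,0,0,0,0,0,-1])

```text
clock: 10.15
tcp_pos: [0.5215, 0.0972, 0.2487]
tcp_rot: [0.002, 0.536, 0.844, 0.002]
force: [-0.2, -0.9, -0.3]
finger_gap: 0.002
gripper_force: 0.0
```

drive_tool(steps=[0,0,0,0,0,-1,0,0,0,0,0,-1,0,0,0,0,0,-1,0,0,0,0,0,-1,0,0,0,0,0,-1])

```text
clock: 10.65
tcp_pos: [0.5215, 0.0971, 0.2487]
tcp_rot: [0.002, 0.263, 0.965, 0.001]
force: [0.1, 0.4, 0.1]
finger_gap: 0.004
gripper_force: 0.0
```

drive_tool(steps=[0,0,0,0,0,-1,0,0,0,0,0,-1,0,0,0,0,0,-1,0,0,0,0,0,-0.8,0,0,0,0,0,0])

```text
clock: 11.15
tcp_pos: [0.5212, 0.0968, 0.2487]
tcp_rot: [0.002, 0.041, 0.999, 0.001]
force: [0.2, -0.1, -0.5]
finger_gap: -0.001
gripper_force: 0.0
```

```bash
cat >> h.py <<'E'
piv=np.array([.5865,.1275])
E
python3 - <<'E'
import h; from h import *
rel(); h.hub=piv; rel(); dials('8'); print(arm.get_state()['tcp_pos'])
a=cv2.imread('pics/top8.png')[80:300,140:540]
cv2.imwrite('pics/t8c.png',cv2.resize(a,(800,440),interpolation=cv2.INTER_CUBIC))
E
```

```text
yaw 175.32964124447176 r 0.10804465669257796 lat 0.23179601787106702 z 0.2486654741235567 F -0.22452966669867194 -0.12229733581447508 -0.48942865384213263 clk 11.15
yaw 175.32964124447176 r 0.06259810979924506 lat -0.03589050753762791 z 0.2486654741235567 F -0.22452966669867194 -0.12229733581447508 -0.48942865384213263 clk 11.15
top ((np.float64(219.9951336258086), np.float32(60.114517)), (np.float64(204.5528400955278), np.float32(202.86566)))
scene ((np.float64(35.38718919712969), np.float32(170.92883)), (np.float64(33.70550233663638), np.float32(179.27419)))
[0.52063044 0.09663815 0.24851264]
```

View pics/t8c.png

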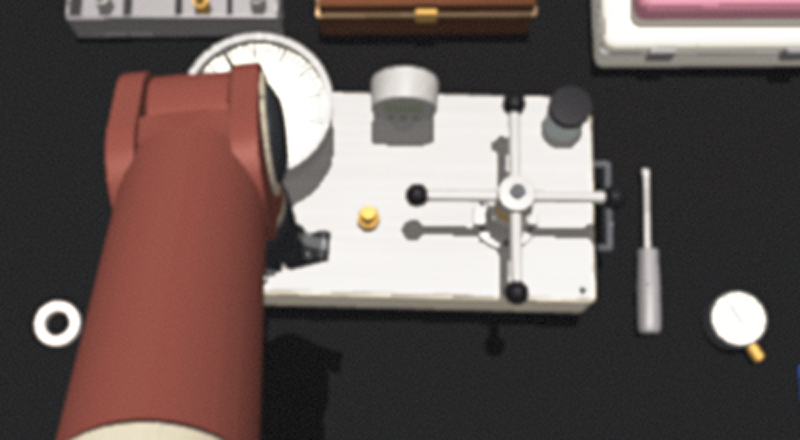

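The star now stands turned and the finger is clear of the lever on its -y side. The scene view shows the needle unmoved. Next I descend and push the lever.

drive_tool(steps=[0,0,0.86,0,0,0,0,0,0.86,0,0,0,0,0,0.86,0,0,0,0,0,0.86,0,0,0,0,0,0,0,0,0])

```text
clock: 11.75
tcp_pos: [0.5178, 0.0963, 0.1422]
tcp_rot: [-0.003, 0.041, 0.999, -0.001]
force: [0.1, -0.1, -0.4]
finger_gap: 0.001
gripper_force: 0.0
```

drive_tool(steps=[0.05,0.13,0,0,0,0,0,0.13,0,0,0,0,0,0.1,0,0,0,0,0.044,0.126,0,0,0,0.5,0.044,0.126,0,0,0,0.5])

```text
clock: 12.25
tcp_pos: [0.518, 0.1147, 0.1463]
tcp_rot: [0.001, 0.102, 0.995, -0.0]
force: [0.2, -3.6, 0.4]
finger_gap: 0.001
gripper_force: 1.9
```

drive_tool(steps=[0.044,0.126,0,0,0,0.5,0.044,0.126,0,0,0,0.5,0.044,0.126,0,0,0,0.5,0.044,0.126,0,0,0,0.5,0.044,0.126,0,0,0,0.5])

```text
clock: 12.75
tcp_pos: [0.5165, 0.1333, 0.1462]
tcp_rot: [-0.0, 0.25, 0.968, -0.001]
force: [-2.0, -4.1, 1.5]
finger_gap: -0.0
gripper_force: 2.2
```

Run:
```python
import h; from h import *
h.hub=piv; rel(); s=snap('scene','s9')
cv2.imwrite('pics/s9c.png',cv2.resize(s['img'][180:360,190:430,::-1],(720,540),interpolation=cv2.INTER_CUBIC))
print(needle(s))
```

```text
yaw 151.0408461491336 r 0.06403459698953182 lat -0.028840887734285708 z 0.1461557882006967 F -0.24282088012357328 -4.502808482575434 1.5301416866072999 clk 12.75
((np.float64(35.39386595015596), np.float32(171.22061)), (np.float64(33.69718474610743), np.float32(180.21237)))
```

View pics/s9c.png

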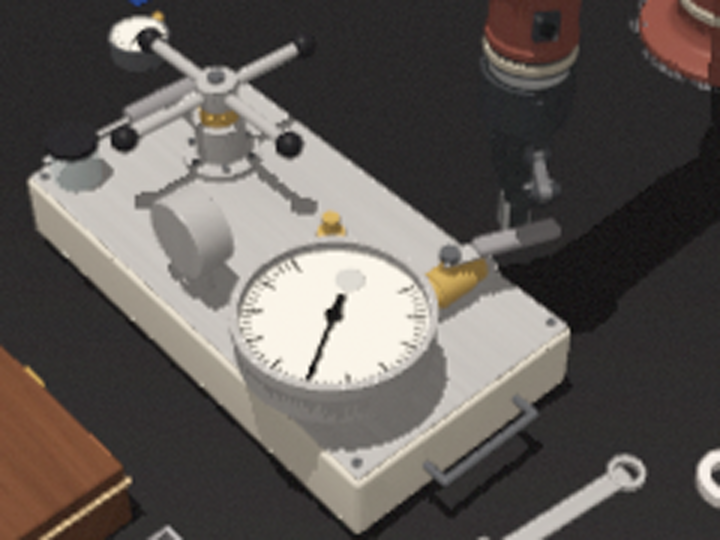

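The finger is pushing the lever's sleeve with about 4.5 N, the needle sits on the long mark, and the loose parts haven't moved.

drive_tool(steps=[0.05,0.126,0,0,0,0.5,0.05,0.126,0,0,0,0.5,0.05,0.126,0,0,0,0.5,0.05,0.126,0,0,0,0.5,0.05,0.126,0,0,0,0.5])

```text
clock: 13.3
tcp_pos: [0.5211, 0.1538, 0.146]
tcp_rot: [-0.001, 0.391, 0.92, -0.001]
force: [-2.2, -2.7, 3.4]
finger_gap: 0.0
gripper_force: 2.2
```

drive_tool(steps=[0.05,0.126,0,0,0,0.5,0.05,0.126,0,0,0,0.5,0.05,0.126,0,0,0,0.5,0.05,0.126,0,0,0,0.5,0.05,0.126,0,0,0,0.5])

```text
clock: 13.8
tcp_pos: [0.5311, 0.1718, 0.1459]
tcp_rot: [-0.001, 0.524, 0.852, -0.001]
force: [-2.3, -2.0, 3.2]
finger_gap: 0.004
gripper_force: 2.2
```

drive_tool(steps=[0.05,0.126,0,0,0,0.5,0.05,0.126,0,0,0,0.5,0.05,0.126,0,0,0,0.5,0.05,0.126,0,0,0,0.5,0.05,0.126,0,0,0,0.5])

```text
clock: 14.3
tcp_pos: [0.5459, 0.1862, 0.1458]
tcp_rot: [-0.002, 0.645, 0.764, -0.001]
force: [-4.1, -0.1, 3.8]
finger_gap: -0.001
gripper_force: 2.2
```

Run:
```python
import h; from h import *
h.hub=piv; rel(); s=snap('scene','s10')
cv2.imwrite('pics/s10c.png',cv2.resize(s['img'][200:360,270:430,::-1],(560,560),interpolation=cv2.INTER_CUBIC))
print(needle(s))
X=np.array([*piv,.145])
for a in (88.7,95,100,110): print(a,proj(s,X+.098*np.array([np.cos(np.radians(a)),np.sin(np.radians(a)),0])))
print(proj(s,X),[(l['position'],l['score']) for l in arm.recognise('scene','valve_tip')[:1]])
```

```text
yaw 99.66702587712656 r 0.06473294291790324 lat -0.030192761172676382 z 0.14576509354900516 F 0.5634196266054057 -4.098787952361421 3.8083968531712817 clk 14.3
((np.float64(35.38777808150122), np.float32(171.64317)), (np.float64(33.70261248818911), np.float32(179.9878)))
88.7 [368.55414683 284.76419181]
95 [371.50448728 282.37412028]
100 [373.53950102 280.31801637]
110 [376.74016958 275.86488983]
[339.35514731 262.65872368] [([356.9, 272.5], 0.87)]
```

drive_tool(steps=[0.05,0.126,0,0,0,0.5,0.05,0.126,0,0,0,0.5,0.05,0.126,0,0,0,0.5,0.03,0.08,0,0,0,0.3,0,0,0,0,0,0])

```text
clock: 14.9
tcp_pos: [0.56, 0.1936, 0.1453]
tcp_rot: [-0.001, 0.722, 0.691, 0.0]
force: [-3.1, 1.1, 1.5]
finger_gap: -0.002
gripper_force: 1.6
```

drive_tool(steps=[0.02,0.06,0,0,0,0.2,0.02,0.06,0,0,0,0.2,0,0,0,0,0,0])

```text
clock: 15.2
tcp_pos: [0.5641, 0.1942, 0.145]
tcp_rot: [-0.001, 0.74, 0.673, 0.0]
force: [-3.4, 3.0, 1.6]
finger_gap: -0.004
gripper_force: 1.9
```

Run:
```python
import h; from h import *
h.hub=piv; rel(); s=snap('scene','s11'); print(needle(s))
cv2.imwrite('pics/s11c.png',cv2.resize(s['img'][220:320,300:430,::-1],(780,600),interpolation=cv2.INTER_CUBIC))
```

```text
yaw 84.61837361754652 r 0.06434415818377728 lat -0.028558820844705943 z 0.14496401467581904 F 2.6173350195048655 -3.7073735414845403 1.5591437297927537 clk 15.2
((np.float64(35.38656309480701), np.float32(170.9239)), (np.float64(33.70311686986887), np.float32(178.49428)))
```

View pics/s11c.png

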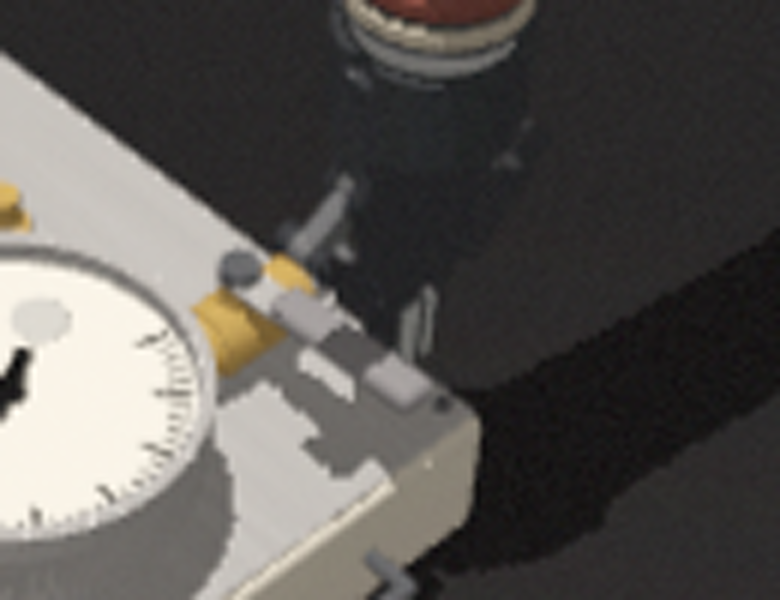

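The lever is nearly parallel to the pump's long edge and has not met its stop yet. I'll push on in small steps until the force rises.

drive_tool(steps=[0,0.06,0,0,0,0,0,0.06,0,0,0,0,0,0,0,0,0,0])

```text
clock: 15.55
tcp_pos: [0.5671, 0.1938, 0.1447]
tcp_rot: [-0.001, 0.739, 0.673, -0.0]
force: [-5.5, 4.2, 0.4]
finger_gap: -0.0
gripper_force: 2.5
```

drive_tool(steps=[0,0.06,0,0,0,0,0,0.06,0,0,0,0,0,0,0,0,0,0])

```text
clock: 15.85
tcp_pos: [0.5674, 0.1939, 0.1446]
tcp_rot: [-0.004, 0.739, 0.673, -0.003]
force: [-11.0, 3.4, 7.4]
finger_gap: -0.001
gripper_force: 5.8
```

The force rose to 11 N with no further motion, so the lever is against its stop. I'll hold briefly, back off and lift.

drive_tool(steps=[0,0,0,0,0,0,0,0,0,0,0,0,0,-0.5,0,0,0,0,0,-0.8,0,0,0,0,0,0,-0.9,0,0,0])

```text
clock: 16.35
tcp_pos: [0.5289, 0.195, 0.1691]
tcp_rot: [-0.001, 0.74, 0.673, -0.004]
force: [0.5, 0.5, 0.2]
finger_gap: 0.0
gripper_force: 0.0
```

drive_tool(steps=[0,0,-0.9,0,0,0,0,0,-0.9,0,0,0,0,-1,-0.5,0,0,0,0,-1,0,0,0,0,0,-1,0,0,0,0])

```text
clock: 16.85
tcp_pos: [0.4448, 0.2032, 0.2421]
tcp_rot: [0.002, 0.741, 0.672, 0.002]
force: [-0.2, -0.5, -0.2]
finger_gap: -0.003
gripper_force: 0.0
```

drive_tool(steps=[0,0,0,0,0,0,0,0,0,0,0,0,0,0,0,0,0,0])

```text
clock: 17.15
tcp_pos: [0.4452, 0.2039, 0.2416]
tcp_rot: [0.002, 0.74, 0.672, 0.001]
force: [0.1, 0.3, -0.7]
finger_gap: 0.001
gripper_force: 0.0
```

Run:
```python
from h import *
s=snap('scene','s12'); print(needle(s)); t=snap('top','t12'); print(needle(t)); print(arm.get_state()['force'],arm.get_state()['clock'])
b=cv2.resize(s['img'][210:330,260:420,::-1],(400,300),interpolation=cv2.INTER_CUBIC)
a=cv2.resize(t['img'][90:240,190:390,::-1],(400,300),interpolation=cv2.INTER_CUBIC)
cv2.imwrite('pics/f12.png',np.hstack([a,b]))
```

```text
((np.float64(35.38587377444765), np.float32(170.72923)), (np.float64(33.69353757681366), np.float32(179.34825)))
((np.float64(31.89881169137558), np.float32(68.39753)), (np.float64(30.967561384116443), np.float32(92.70134)))
[ 0.09642566  0.26761233 -0.01285185] 17.25
```

View pics/f12.png

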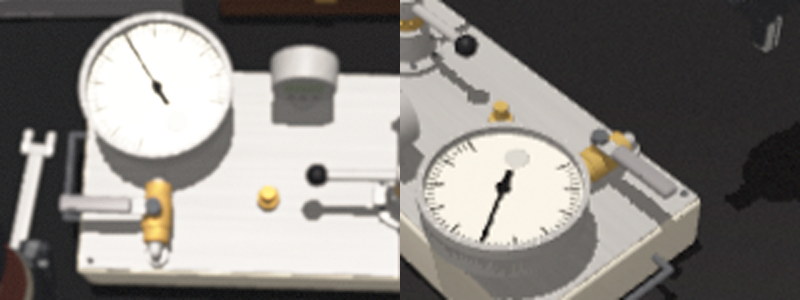

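The final views show the lever square across its pipe, the pointer on the long mark and the arm clear, so I'm handing in.

```bash
python3 -c "
from rig import arm; print(arm.sign_off())"
```

```text
the job is handed in; nothing more can be done
None
```

The job is handed in, with no verdict shown: both cameras put the pointer within 1–2° of the half-scale mark, the valve lever is against its stop across the pipe, no loose part was seen to move, and the arm is clear.

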